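# Square a glass blank into the drilling jig

## Task

Take the nylon drift out of the punch block and use it, not the gripper, to nudge the brittle red glass blank gently into the drilling jig's square corner: first bring its long edge up to the long steel fence until it bears firmly and flush along it, then, keeping it on that fence, slide it along until its short end bears firmly on the end stop. Leave the blank flat and touching both, stand the drift back in its hole, let go, and do not disturb the hammer, cutter or marker.

Things in the scene. Friction and masses are not known exactly. Their poses are not given: they have to be found in the camera images.
- corner (a point): The inner square corner of the drilling jig, on the top face of its bare aluminium base (270 x 180 x 12 mm, so this point is 12 mm above the bench). +x runs along the long fence away from the end stop, +y runs along the end stop away from the long fence, z up. The jig is screwed down. The base reaches 250 mm along x and 160 mm along y from here, and 20 mm behind each fence face.
- long_fence: Ground steel fence of the jig, 220 x 16 x 15 mm, fixed; origin at the middle of its underside. Its working face is its +y side, the plane y = 0 of the corner, from x = 6 to 226 mm (6 mm of relief at the corner). Same axes as the corner.
- end_stop: Short steel stop of the jig, 16 x 100 x 15 mm, fixed; origin at the middle of its underside. Its working face is its +x side, the plane x = 0 of the corner, from y = 6 to 106 mm. Same axes as the corner.
- plate: Loose red glass blank lying on the jig's base, about 240 g; origin 5 mm under plate_center. It starts clear of both fences, turned by up to 0.3 rad. It slides easily: 0.4 to 1 N moves it over the metal. It is home on a fence when the fence answers a steady push of 3 to 5 N (under 2 N is no proper seat); its ground edges chip if it is pushed with more than 7 N.
- plate_center (a point): Point half-way up the 10 mm thick blank, 60 mm from both its ends (it is 120 mm long, along x) and 40 mm from the long edge that belongs on the fence (its -y edge). Cut by hand, its width is anything from 80 to 92 mm and is not measured: the other long edge lies 40 to 52 mm along +y. Its edges are straight and square.
- plate_near (a point): Vertical edge of the blank, half-way up, that belongs in the jig's corner: 60 mm along -x and 40 mm along -y from plate_center.
- plate_far (a point): Other end of the blank's long edge that belongs on the long fence, half-way up: 60 mm along +x and 40 mm along -y from plate_center.
- drift: The nylon drift, about 90 g, standing upright in the punch block; origin at the tip of its foot, z up along it. From the tip: a round white nylon foot 16 mm in diameter and 24 mm long, a brass collar 30 mm across and 5 mm thick, then a square orange rubber-covered handle 22 x 22 mm, 50 mm long, flats along x and y; 79 mm in all. In its hole the collar rests on the block's top.
- drift_grip (a point): Middle of the drift's square handle, 54 mm above its tip and 62 mm above the bench when it stands in the block.
- drift_tip (a point): Middle of the tip (bottom) of the drift's nylon foot.
- block_hole (a point): Mouth of the drift's hole in the wooden punch block (150 x 64 x 32 mm, fixed), in the block's top face 32 mm above the bench. The hole is vertical, 21 mm across (2.5 mm play all round the foot) and goes right through. x along the block's length, the hole 40 mm from its middle towards +x; two short steel punches stand 34 mm proud of the top, 95 mm from the hole towards -x.
- hammer_mid (a point): Middle of a wooden-handled hammer, 260 mm long, lying on the bench: a bystander.
- cutter_mid (a point): Middle of a yellow utility cutter, about 150 x 26 x 15 mm, lying on the bench: a bystander.
- marker_mid (a point): Middle of a blue marker pen, 120 mm long and 18 mm thick, lying on the bench: a bystander.
Mind the look-alikes: they are no part of the job. What is meant by the drift is not pink, and is the smaller of those in its own colour.

How it is judged:
By the outcome, as a careful person would: the job done as asked, in the order asked, and still so for the second after the job is handed in, with the robot touching nothing.
It also fails if it takes over 64 s, if anything falls off the work surface, if the arm or the gripper's body presses on something with over 40 N, if the wrist force passes 120 N, or if a joint passes its speed limit or range.

## Robot

A 7-joint arm with a two-finger parallel gripper is mounted at the origin on the work surface. World frame = base frame: x ahead of the robot, y to its left, z up, the work surface at z = 0. Lengths are in m, angles in rad, forces in N, time in s.
With the tool pointing down it reaches from about 0.4 to 0.85 m from the base axis. Payload 10.4 kg.
Tool frame: the origin (TCP) lies between the finger pads; the fingertips stand 22 mm ahead of it and the grasp point (between the pads) lies 3 mm ahead of it; z points along the fingers, y is the line along which they close (so a half turn about z gives the same grasp; the last joint's range is limited). The gripper opens to 85 mm and grips with 20 to 120 N. Pads are 22 mm wide; open, the fingers measure 114 mm over their backs; the gripper's body (76 mm by 85 mm) begins 54 mm behind the grasp point. The pads swing forward as they close: fully open they stand 13 mm farther back than shut.
Start: joints at [1.152, 0.332, -0.065, 1.46, 0.022, 1.35, -0.088], TCP at [0.241, -0.577, 0.253] pointing down, gripper open.
Joint ranges: [-2.6, 2.6], [-0.5, 2.12], [-1.47, 1.34], [0.16, 2.42], [-1.27, 4.41], [0.06, 2.06], [-2.6, 2.6]. Speed limits (rad/s): [2.22, 2.22, 2.79, 2.79, 3.14, 3.14, 3.14].

## Interface

Orientations are given as a unit quaternion [x, y, z, w].
In Python, from workcell import manip, camera, ticket, boxes_of, outline_of gives the robot as it stands.
- The arm moves only by the tool carry_out, never from a script. Its argument "deltas" is a list of rows, each a list of 5 numbers: the shift along the tool's x, y, z as a fraction of full scale, then the turn about the tool's z as a fraction of full scale, then the opening, from -1 (shut) to 1 (fully open), so that 0 is half open. In form: [[tx, ty, tz, spin, gripper], ...]. A call has 1 to 20 rows; each row is the pose to reach, as a shift and turn from the pose commanded when the call began, along the tool's axes at that moment; what a row does not reach only later rows make up. Full scale, the value 1, is 150 mm for a shift and 30 degrees for a turn. A row lasts 1/8 s, in which the tool goes at most 62.5 mm and 10.7 degrees, less where a joint would pass 70% of its speed; a pose out of reach is approached as far as the arm can. A call with a number of a shift or a turn outside -1 to 1 is refused whole. A call with a gripper value outside its range is refused whole. The fingers move at their own pace and stop on an object; "force" is the grip in N (left out, the last holds). Time passes only in rows, so rows that repeat a pose let the fingers close. It gives the time, the measured TCP pose, the force, the opening and the grip force at its end, in the units of the state.
- manip.get_obs(): the state, without advancing time (a new reading comes with each control period).
- camera(name): name is "scene" or "top" or "wrist"; returns a dict with "img" (480x640x3 uint8, red, green, blue), "depth" (480x640 float32, m along the optical axis (not along the pixel's ray), 0 where there is no reading), "vertical_fov" (degrees; the focal length in pixels is half the picture's height over the tangent of half this angle, whatever the lens; pixels are square), "cx", "cy" (the principal point, pixels), "R" (3x3) and "t" (3): a world point X has camera coordinates R X + t. Camera axes: x right, y down, z forward; pixel columns grow to the right and rows downward; lengths in m; the calibration is good to about 2 mm. A picture is of the moment at which its call begins.
- ticket.hand_in(): hands the job in; it is judged then, once.
Trained networks look in a picture, given as the dict that the camera call returned (one of the last four; its "shot" number tells which), for a name from the list of things; names that differ only in an ending like _2 or _b are one class to them, and where a whole thing is asked for, a point or a joint stands for the part that bears it (a point fixed in the world has none). Each returns a list of dicts, best first, with "conf" (0 to 1); they miss things now and then, are a little off and sometimes report something else, mostly with a low value. They report only what shows in the picture. A call takes as long as a camera call. They do not tell look-alikes from the thing itself.
- boxes_of(query, picture): "position" ([x, y, z] in m, in world coordinates, good to about 4 mm: the middle of the surface that is visible of it).
- outline_of(query, picture): "region" (480x640 bool, what is visible of it).
The state is a dict: "clock": time; "joint_pos": joint angles; "joint_velocities": joint speeds; "tau": joint torques, N m; "position": TCP position; "ee_rot": TCP orientation; "ft_force": force on the tool from outside, world axes, zero at the start; "torque": the same for the moment, N m; "grip_width": opening from 0.0 (shut) to 1.0 (fully open); "grasp_force": force on a finger pad.
Only numpy, scipy, OpenCV 4.12 (cv2) and the standard library are available. Lean on these libraries where they do the work, as an engineer would, in place of code of your own. Each camera call takes 0.05 s, during which the arm holds its last target. There are 200 camera calls.

## Working session

There is one attempt and no reset: what is moved stays moved. The work goes in short steps, Python scripts to look and compute and a tool call to move; the robot and the scene stay as the last step left them, time stands still between calls to the robot, and variables do not carry over. Pictures are saved under pics/ and viewed, at most 10 in all, crops included, and the job is handed in when it is done.

Besides the shell and the picture viewer there is one more tool, called after "Emit:" as a command line: name --pt "numbers of a row" for each row, then --argument value for the rest. carry_out: Moves the arm, as the interface text tells. Its arguments: {"type":"object","properties":{"deltas":{"type":"array","items":{"type":"array","items":{"type":"number"}}},"force":{"type":"number"}},"required":["deltas"]}

```bash
mkdir -p pics; ls
cat > h.py <<'E'
import numpy as np, cv2
from workcell import manip, camera, ticket, boxes_of, outline_of
def f(p): return 240/np.tan(np.radians(p["vertical_fov"])/2)
def save(p,n): cv2.imwrite(f"pics/{n}.png",p["img"][:,:,::-1])
def pts(p,m=None):
    d=p["depth"]; m=(d>0) if m is None else m&(d>0)
    v,u=np.nonzero(m); z=d[v,u]
    c=np.c_[(u-p["cx"])/f(p)*z,(v-p["cy"])/f(p)*z,z]
    return (c-p["t"])@p["R"]
def proj(p,X):
    c=p["R"]@np.array(X)+p["t"]; return c[:2]/c[2]*f(p)+[p["cx"],p["cy"]]
E
python3 - <<'E'
from h import *
np.set_printoptions(precision=4,suppress=True)
o=manip.get_obs(); print({k:np.round(v,3) for k,v in o.items()})
for n in ["top","scene"]:
    p=camera(n); save(p,n); print(n,p["R"].tolist(),p["t"],f(p))
    for q in ["drift","drift_grip","block_hole","plate","plate_near","plate_far","corner","long_fence","end_stop","hammer_mid","cutter_mid","marker_mid"]:
        for b in boxes_of(q,p)[:4]: print(q,round(b["conf"],2),np.round(b["position"],4),proj(p,b["position"]).round())
E
```

```text
pics
{'clock': np.float64(0.0), 'joint_pos': array([ 1.152,  0.333, -0.065,  1.461,  0.022,  1.35 , -0.088]), 'joint_velocities': array([ 0.   , -0.002, -0.   ,  0.001,  0.001,  0.001,  0.001]), 'tau': array([  0.001, -62.546,   0.05 , -39.161,   0.016,   0.01 ,  -0.   ]), 'position': array([ 0.241, -0.576,  0.252]), 'ee_rot': array([ 0.98 ,  0.197, -0.   , -0.001]), 'ft_force': array([-0.256,  0.488,  0.243]), 'torque': array([-0.008,  0.037, -0.048]), 'grasp_force': np.float64(0.0), 'grip_width': np.float64(1.001)}
top [[0.0202716079314361, -0.9995311906470667, -0.022944734374820287], [-0.9811792394821445, -0.015480990339404962, -0.192477632329972], [0.19203218980450842, 0.026414728122170297, -0.9810330780443222]] [0.009  0.5259 1.1212] 459.32373037825414
drift 0.91 [ 0.5335 -0.43    0.0979] [507. 223.]
drift 0.75 [ 0.4512 -0.4325  0.0656] [506. 259.]
drift_grip 0.57 [ 0.534  -0.3391  0.0799] [468. 224.]
drift_grip 0.56 [ 0.5296 -0.4303  0.0999] [508. 225.]
drift_grip 0.56 [ 0.449  -0.4295  0.0665] [504. 260.]
drift_grip 0.44 [ 0.6058 -0.0172  0.0235] [338. 200.]
block_hole 0.58 [ 
[... 1110 characters left out ...]
0.4284  0.0701] [140. 221.]
drift_grip 0.71 [ 0.5481 -0.3367  0.0594] [177. 228.]
drift_grip 0.58 [ 0.4542 -0.4329  0.0492] [154. 209.]
drift_grip 0.46 [ 0.6242 -0.0141  0.0241] [307. 269.]
block_hole 0.9 [ 0.5137 -0.3229  0.0313] [189. 230.]
plate 0.59 [0.5652 0.0819 0.0191] [352. 258.]
plate_near 0.74 [0.5636 0.0825 0.0208] [352. 257.]
plate_far 0.74 [0.5628 0.0829 0.0248] [352. 256.]
long_fence 0.91 [0.6442 0.1169 0.0238] [366. 279.]
end_stop 0.82 [ 0.624  -0.0158  0.0296] [307. 267.]
hammer_mid 0.63 [0.4972 0.4381 0.0272] [506. 249.]
hammer_mid 0.4 [ 0.5503 -0.3385  0.0624] [176. 227.]
cutter_mid 0.9 [0.6595 0.3663 0.0124] [484. 297.]
marker_mid 0.68 [ 0.7055 -0.3293  0.0152] [158. 285.]
```

View pics/top.png

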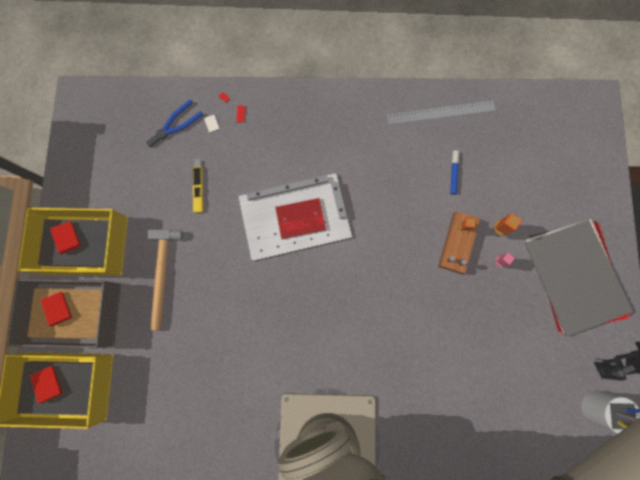

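View pics/scene.png

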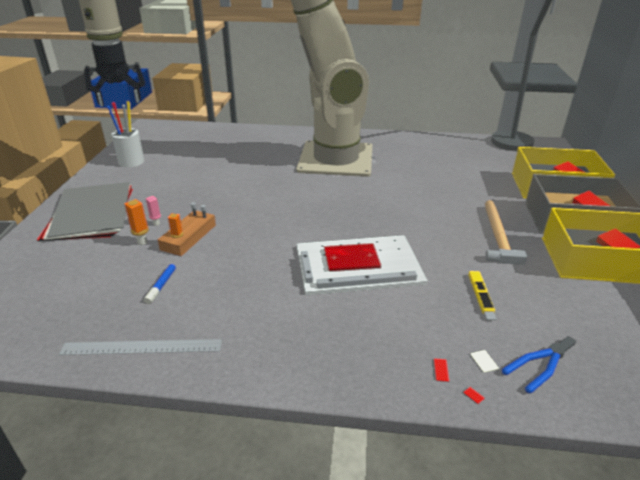

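Top view candidates for the drift: small orange handle in the block (470,223), a larger orange one standing free (508,225), and a pink one (505,260). The one in the block is orange and smaller, so I choose it. The jig is at (295,217), with its long fence on the far side and its end stop on the right.

Run:
```python
from h import *
np.set_printoptions(precision=4,suppress=True)
p=camera("top")
c=p["img"][190:290,420:550]; cv2.imwrite("pics/crop.png",cv2.resize(c[:,:,::-1],None,fx=5,fy=5,interpolation=cv2.INTER_CUBIC))
P=pts(p); D=(p["depth"]>0); I=p["img"][D].astype(int)
hsv=cv2.cvtColor(p["img"],cv2.COLOR_RGB2HSV)[D].astype(int)
def rect(m,l):
    Q=P[m]; 
    if len(Q)<5: print(l,len(Q)); return
    r=cv2.minAreaRect(Q[:,:2].astype(np.float32)*1000); print(l,len(Q),np.round(r[0],1),np.round(r[1],1),round(r[2],1),"z",np.percentile(Q[:,2],[5,50,95]))
reg=(P[:,0]>.42)&(P[:,0]<.58)&(P[:,1]>-.38)&(P[:,1]<-.28)
rect(reg&(P[:,2]>.026)&(P[:,2]<.036),"block top")
rect(reg&(P[:,2]>.078)&(P[:,2]<.095),"drift top")
rect((P[:,0]>.4)&(P[:,0]<.6)&(P[:,1]>-.48)&(P[:,1]<-.39)&(P[:,2]>.06),"others")
reg=(P[:,0]>.4)&(P[:,0]<.72)&(P[:,1]>-.12)&(P[:,1]<.28)
red=(I[:,0]>2*I[:,1])&(I[:,0]>70)
rect(reg&red&(P[:,2]>.018),"plate"); rect(reg&~red&(P[:,2]>.024)&(P[:,2]<.034),"fences")
rect(reg&(P[:,2]>.008)&(P[:,2]<.03),"jig")
```

```text
block top 1200 [ 498.8 -331.9] [ 65.2 150.8] 73.2 z [0.0278 0.0316 0.035 ]
drift top 87 [ 536.6 -343.3] [21.9 22.6] 84.1 z [0.08   0.0867 0.0906]
others 418 [ 496.6 -432.4] [ 40.4 118.2] 84.5 z [0.0653 0.0988 0.117 ]
plate 1303 [556.   80.3] [ 84.6 117. ] 12.9 z [0.0186 0.0218 0.0254]
fences 666 [580.7  91.8] [142.6 241.4] 14.1 z [0.0243 0.0269 0.0306]
jig 6436 [573.5 100.8] [202.1 269.9] 14.5 z [0.0091 0.0135 0.0266]
```

View pics/crop.png

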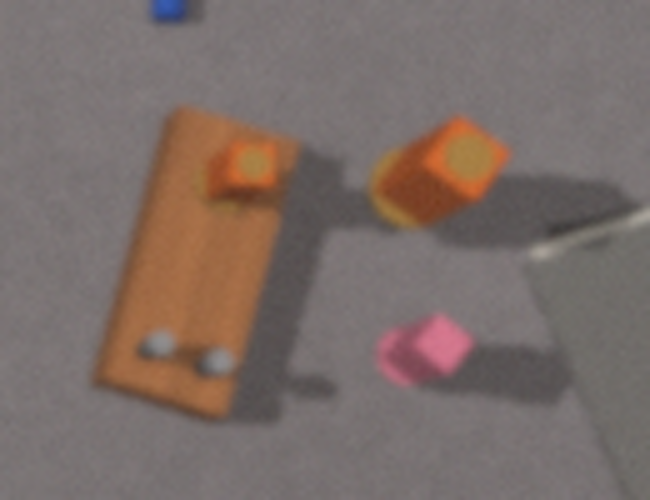

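The crop shows the small orange handle at the block's +x end (crop 245,170, brass collar seated on the wood). The larger orange drift and the pink one stand free at (440,170) and (430,350), so the choice stands. Hole estimate is (0.537,-0.3435), and the drift yaw is about -6°.

Emit:
carry_out --pt "0.33 -0.05 0 0.3 0" --pt "0.66 -0.1 0 0.6 0" --pt "1 -0.2 0 0.957 0" --pt "1 -0.2 0 0.957 0" --pt "1 -0.2 0 0.957 0" --force 80

```text
clock: 1.98
position: [0.3675, -0.4915, 0.2534]
ee_rot: [0.999, -0.052, -0.0, 0.0]
ft_force: [-0.8, -1.2, 0.3]
grip_width: 0.501
grasp_force: 0.0
```

```bash
cat >> h.py <<'E'
def go(x,y,z,yaw=None):
    "fractions from the present pose to a TCP target; yaw = world angle of tool x, deg"
    o=manip.get_obs(); q=o["ee_rot"]; a=2*np.arctan2(q[1],q[0])
    d=np.array([x,y])-o["position"][:2]
    s=0 if yaw is None else ((np.degrees(a)-yaw+90)%180-90)/30
    print("pos",o["position"].round(4),"yaw",np.degrees(a).round(2),"F",np.round(o["ft_force"],2),"t",round(float(o["clock"]),2))
    print("frac",np.round([(d@[np.cos(a),np.sin(a)])/.15,(d@[np.sin(a),-np.cos(a)])/.15,(o["position"][2]-z)/.15,s],4))
E
python3 -c "
from h import *
go(.5368,-.3434,.17,-5.9)"
```

```text
pos [ 0.3675 -0.4915  0.2534] yaw -5.95 F [-0.81 -1.17  0.28] t 1.98
frac [ 1.0204 -1.0987  0.5559 -0.0015]
```

Emit:
carry_out --pt "0.25 -0.25 0 0 0" --pt "0.5 -0.5 0 0 0" --pt "0.75 -0.75 0 0 0" --pt "1 -1 0 0 0" --pt "1 -1 0 0 0" --pt "1 -1 0 0 0"

```text
clock: 2.72
position: [0.5316, -0.3595, 0.2531]
ee_rot: [0.999, -0.053, -0.0, 0.0]
ft_force: [-0.3, 0.0, -0.4]
grip_width: 0.504
grasp_force: 0.0
```

Run:
```python
from h import *
np.set_printoptions(precision=4,suppress=True)
p=camera("wrist"); save(p,"w1"); print(p["R"],p["t"],f(p))
P=pts(p)
def rect(m,l):
    Q=P[m]
    if len(Q)<5: print(l,len(Q)); return
    r=cv2.minAreaRect(Q[:,:2].astype(np.float32)*1000); print(l,len(Q),np.round(r[0],1),np.round(r[1],1),round(r[2],1),"z",np.percentile(Q[:,2],[5,50,95]))
reg=(P[:,0]>.40)&(P[:,0]<.6)&(P[:,1]>-.39)&(P[:,1]<-.27)
rect(reg&(P[:,2]>.028)&(P[:,2]<.035),"block")
rect(reg&(P[:,2]>.082)&(P[:,2]<.092)&(P[:,0]>.5),"drift")
go(.5368,-.3434,.17,-5.9)
```

```text
[[-0.1062 -0.9943  0.0018]
 [-0.9581  0.1028  0.2672]
 [-0.2659  0.0267 -0.9636]] [-0.3016  0.5116  0.529 ] 406.514597343777
block 9781 [ 500.6 -332.9] [ 64.1 150.6] 73.0 z [0.0305 0.0317 0.0329]
drift 913 [ 539.1 -344.5] [22.1 22.2] 86.1 z [0.0849 0.087  0.0887]
pos [ 0.5312 -0.3599  0.2533] yaw -6.18 F [ 0.08 -1.   -0.06] t 2.77
frac [ 0.0251 -0.1136  0.5551 -0.0092]
```

View pics/w1.png

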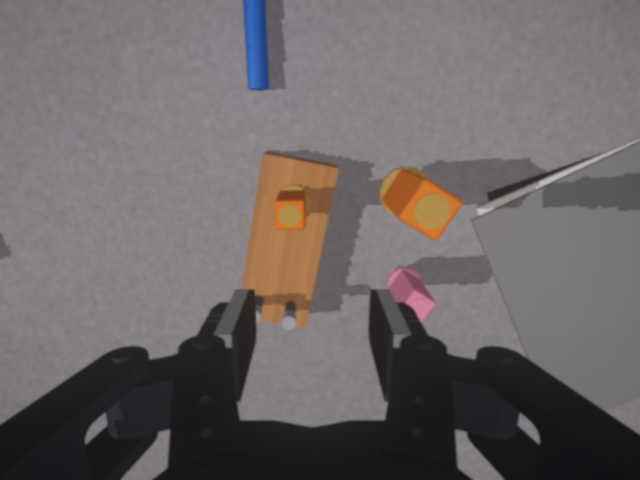

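The wrist view shows the drift's top at (290,213), on the hole estimated from the block outline: (0.539,-0.3445), yaw -4°. The big orange drift (420,205) leaves room for the half-open fingers.

```bash
python3 -c "
from h import *
go(.539,-.3445,.066,-4)"
```

```text
pos [ 0.5312 -0.3599  0.2533] yaw -6.18 F [ 0.08 -1.   -0.06] t 2.77
frac [ 0.0405 -0.1079  1.2484 -0.0725]
```

Emit:
carry_out --pt "0.041 -0.108 0.2 -0.073 0" --pt "0.041 -0.108 0.45 -0.073 0" --pt "0.041 -0.108 0.55 -0.073 0" --pt "0.041 -0.108 0.55 -0.073 0" --pt "0.041 -0.108 0.55 -0.073 0"

```text
clock: 3.4
position: [0.5409, -0.3433, 0.1725]
ee_rot: [0.999, -0.034, 0.001, 0.001]
ft_force: [0.2, 0.4, -0.3]
grip_width: 0.501
grasp_force: 0.0
```

```bash
python3 -c "
from h import *
go(.539,-.3445,.066,-4)"
```

```text
pos [ 0.5409 -0.3433  0.1725] yaw -3.9 F [ 0.24  0.44 -0.34] t 3.4
frac [-0.0122  0.0087  0.7103  0.0034]
```

Emit:
carry_out --pt "-0.01 0.008 0.25 0 0" --pt "-0.01 0.008 0.5 0 0" --pt "-0.01 0.008 0.7 0 0" --pt "-0.01 0.008 0.71 0 0" --pt "-0.01 0.008 0.71 0 0" --pt "-0.01 0.008 0.71 0 -0.5" --pt "-0.01 0.008 0.71 0 -0.8" --pt "-0.01 0.008 0.71 0 -0.8" --pt "-0.01 0.008 0.71 0 -0.8" --pt "-0.01 0.008 0.71 0 -0.8" --force 80

```text
clock: 4.65
position: [0.5401, -0.344, 0.0664]
ee_rot: [0.999, -0.034, 0.001, 0.001]
ft_force: [-0.2, -0.1, 8.0]
grip_width: 0.252
grasp_force: 78.5
```

Emit:
carry_out --pt "0 0 -0.1 0 -0.8" --pt "0 0 -0.3 0 -0.8" --pt "0 0 -0.6 0 -0.8" --pt "0 -0.1 -0.8 0 -0.8" --pt "-0.05 -0.4 -1 0 -0.8" --pt "-0.1 -0.7 -1 0 -0.8" --pt "-0.15 -1 -1 0 -0.8" --pt "-0.15 -1 -1 0 -0.8"

```text
clock: 5.65
position: [0.527, -0.1881, 0.2159]
ee_rot: [1.0, -0.031, 0.001, -0.0]
ft_force: [0.1, -1.0, -0.9]
grip_width: 0.248
grasp_force: 78.3
```

Emit:
carry_out --pt "0 -0.3 0 0 -0.8" --pt "0 -0.6 -0.1 0 -0.8" --pt "0 -0.9 -0.2 0 -0.8" --pt "0 -1 -0.25 0 -0.8" --pt "0 -1 -0.25 0 -0.8"

```text
clock: 6.28
position: [0.537, -0.0425, 0.2528]
ee_rot: [0.999, -0.033, 0.001, 0.0]
ft_force: [-0.5, -1.3, -1.3]
grip_width: 0.247
grasp_force: 78.4
```

Emit:
carry_out --pt "0 -0.3 0 0 -0.8" --pt "0 -0.6 0 0 -0.8" --pt "0 -0.85 0 0 -0.8" --pt "0 -0.85 0 0 -0.8" --pt "0 -0.85 0 0 -0.8" --pt "0 -0.85 0 0 -0.8"

```text
clock: 7.02
position: [0.5454, 0.0824, 0.2516]
ee_rot: [0.999, -0.035, -0.0, 0.0]
ft_force: [-0.9, 0.1, -1.1]
grip_width: 0.245
grasp_force: 78.5
```

Run:
```python
from h import *
np.set_printoptions(precision=4,suppress=True)
p=camera("wrist"); save(p,"w2"); go(.5,.08,.25)
P=pts(p); D=p["depth"]>0; I=p["img"][D].astype(int)
def rect(m,l):
    Q=P[m]
    if len(Q)<5: print(l,len(Q)); return
    r=cv2.minAreaRect(Q[:,:2].astype(np.float32)*1000); print(l,len(Q),np.round(r[0],1),np.round(r[1],1),round(r[2],1),np.round(cv2.boxPoints(r),1).tolist(),"z",np.percentile(Q[:,2],[5,50,95]))
reg=(P[:,0]>.4)&(P[:,0]<.72)&(P[:,1]>-.12)&(P[:,1]<.28)
red=(I[:,0]>2*I[:,1])&(I[:,0]>60)&(I[:,2]*2<I[:,0])
rect(reg&red&(P[:,2]>.0195)&(P[:,2]<.025),"plate"); rect(reg&~red&(P[:,2]>.0255)&(P[:,2]<.0285),"fences")
rect(reg&(P[:,2]>.0105)&(P[:,2]<.0135),"base")
```

```text
pos [0.5454 0.0828 0.2517] yaw -3.99 F [ 0.36  0.63 -1.37] t 7.08
frac [-0.3005  0.0398  0.011   0.    ]
plate 13240 [558.5  80.5] [ 86.2 118.7] 12.8 [[503.20001220703125, 128.8000030517578], [529.5999755859375, 13.100000381469727], [613.7000122070312, 32.20000076293945], [587.2999877929688, 148.0]] z [0.0206 0.0218 0.023 ]
fences 7848 [634.9  85.8] [269.6 107.2] 79.3 [[557.2000122070312, -36.79999923706055], [662.5999755859375, -56.70000076293945], [712.5999755859375, 208.3000030517578], [607.2999877929688, 228.1999969482422]] z [0.0258 0.0269 0.0281]
base 36059 [565.5  97.2] [179.9 270. ] 14.4 [[444.70001220703125, 205.5], [512.0, -56.0], [686.2999877929688, -11.100000381469727], [618.9000244140625, 250.39999389648438]] z [0.0108 0.0118 0.013 ]
```

View pics/w2.png

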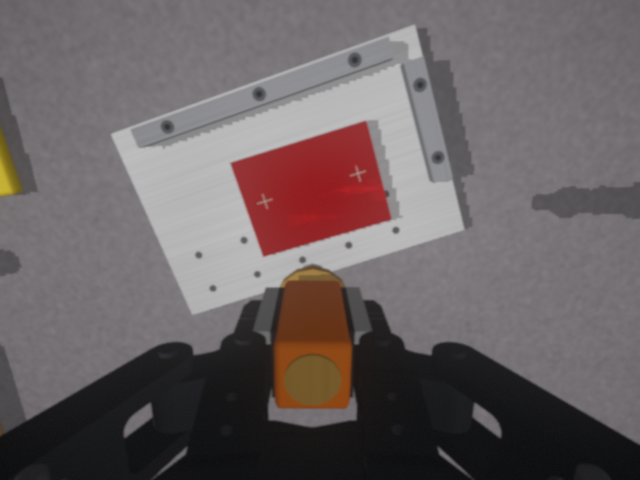

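The wrist view shows the blank with corners near (232,163), (367,122), (390,219) and (263,256). The long fence runs along the top and the end stop is at the right (425,120). The fitted base measures 180×270 mm, yaw 14.4°, which puts the corner at (0.662,0.003). The blank is turned only about 1.6° and sits about 38 mm off the fence and 40 mm off the stop. I'll align the tool with the jig so that tool x points at the fence and tool y at the stop.

Emit:
carry_out --pt "-0.1 0.05 0 -0.2 -0.8" --pt "-0.2 0.1 0.2 -0.4 -0.8" --pt "-0.3 0.13 0.45 -0.613 -0.8" --pt "-0.3 0.13 0.68 -0.613 -0.8" --pt "-0.3 0.13 0.68 -0.613 -0.8" --pt "-0.3 0.13 0.68 -0.613 -0.8"

```text
clock: 7.82
position: [0.4999, 0.068, 0.1512]
ee_rot: [0.992, 0.126, 0.001, 0.0]
ft_force: [0.4, -0.1, 0.5]
grip_width: 0.25
grasp_force: 78.2
```

```bash
python3 -c "
from h import *
go(.499,.0665,.073,14.4)"
```

```text
pos [0.4999 0.068  0.1512] yaw 14.51 F [ 0.37 -0.11  0.47] t 7.83
frac [-0.0083  0.0084  0.5215  0.0035]
```

Emit:
carry_out --pt "-0.008 0 0.2 0 -0.8" --pt "-0.008 0 0.4 0 -0.8" --pt "-0.008 0 0.51 0 -0.8" --pt "-0.008 0 0.51 0 -0.8" --pt "-0.008 0 0.51 0 -0.8"

```text
clock: 8.45
position: [0.4988, 0.0681, 0.0747]
ee_rot: [0.992, 0.127, 0.001, 0.0]
ft_force: [0.7, -0.5, 0.4]
grip_width: 0.249
grasp_force: 78.2
```

Run:
```python
from h import *
go(.499,.0665,.073,14.4)
p=camera("scene"); c=p["img"][200:320,270:450]; cv2.imwrite("pics/s2.png",cv2.resize(c[:,:,::-1],None,fx=4,fy=4,interpolation=cv2.INTER_CUBIC))
for i in range(3): camera("scene"); print(manip.get_obs()["ft_force"].round(2),manip.get_obs()["position"].round(4))
```

```text
pos [0.4988 0.0681 0.0747] yaw 14.54 F [ 0.65 -0.45  0.4 ] t 8.45
frac [-0.0015  0.0105  0.0111  0.0048]
[ 0.1  -0.44 -0.84] [0.4987 0.0681 0.0745]
[-0.35 -0.11 -0.94] [0.4985 0.068  0.0743]
[ 0.09  0.6  -0.98] [0.4984 0.068  0.0741]
```

View pics/s2.png

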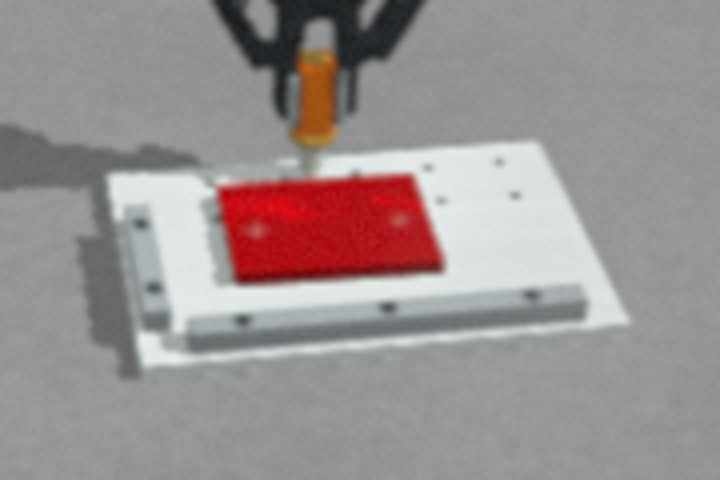

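The crop shows the foot just behind the middle of the blank's near long edge (crop 312,165), low and clear of it. I'll push slowly.

Emit:
carry_out --pt "0.02 0 0 0 -0.8" --pt "0.035 0 0 0 -0.8" --pt "0.05 0 0 0 -0.8" --pt "0.06 0 0 0 -0.8" --pt "0.07 0 0 0 -0.8" --pt "0.08 0 0 0 -0.8" --pt "0.092 0 0 0 -0.8" --pt "0.104 0 0 0 -0.8" --pt "0.118 0 0 0 -0.8" --pt "0.132 0 0 0 -0.8" --pt "0.146 0 0 0 -0.8" --pt "0.16 0 0 0 -0.8" --pt "0.175 0 0 0 -0.8" --pt "0.19 0 0 0 -0.8" --pt "0.205 0 0 0 -0.8" --pt "0.22 0 0 0 -0.8" --pt "0.235 0 0 0 -0.8" --pt "0.25 0 0 0 -0.8" --pt "0.265 0 0 0 -0.8" --pt "0.28 0 0 0 -0.8"

```text
clock: 11.15
position: [0.5386, 0.0785, 0.0733]
ee_rot: [0.992, 0.127, 0.0, 0.0]
ft_force: [-1.1, 0.8, -0.0]
grip_width: 0.246
grasp_force: 78.2
```

```bash
cat > m.py <<'E'
from h import *
np.set_printoptions(precision=4,suppress=True)
xc=np.array([-.2496,.9685]); yc=np.array([-.9685,-.2496]); C=np.array([.6619,.0033])
def force(n=4):
    F=[];X=[]
    for i in range(n):
        p=camera("top"); o=manip.get_obs(); F.append(o["ft_force"]); X.append(o["position"])
    F=np.mean(F,0);X=np.mean(X,0)
    d=X[:2]-C
    print("t",round(float(o["clock"]),2),"force on tool along xc,yc,z",np.round([F[:2]@xc,F[:2]@yc,F[2]],2),"tcp in corner",np.round([d@xc*1000,d@yc*1000,X[2]*1000],2))
    return p
def plate(name="top"):
    p=camera(name); D=p["depth"]>0; P=pts(p); I=p["img"][D].astype(int)
    L=(P[:,:2]-C)
    L=np.c_[L@xc,L@yc]*1000
    m=(I[:,0]>2*I[:,1])&(I[:,0]>60)&(P[:,2]>.017)&(P[:,2]<.026)&(L[:,0]>-20)&(L[:,0]<240)&(L[:,1]>-20)&(L[:,1]<150)
    r=cv2.minAreaRect(L[m].astype(np.float32)); print(name,"plate in corner frame",np.round(r[0],1),np.round(r[1],1),round(r[2],2),np.round(cv2.boxPoints(r),1).tolist())
E
python3 -c "
from m import *
force(); plate()"
```

```text
t 11.35 force on tool along xc,yc,z [ 0.17  0.1  -0.82] tcp in corner [103.61 100.49  73.35]
top plate in corner frame [0. 0.] [0. 0.] 0.0 [[0.0, 0.0], [0.0, 0.0], [0.0, 0.0], [0.0, 0.0]]
```

Emit:
carry_out --pt "0.006 0 0 0 -0.8" --pt "0.012 0 0 0 -0.8" --pt "0.018 0 0 0 -0.8" --pt "0.022 0 0 0 -0.8" --pt "0.026 0 0 0 -0.8" --pt "0.026 0 0 0 -0.8"

```text
clock: 12.15
position: [0.5422, 0.0794, 0.0732]
ee_rot: [0.992, 0.127, -0.0, 0.0]
ft_force: [-1.2, 0.2, -0.1]
grip_width: 0.248
grasp_force: 78.2
```

```bash
python3 -c "
from m import *
force(); plate('scene')"
```

```text
t 12.35 force on tool along xc,yc,z [-0.09  1.21 -1.35] tcp in corner [103.59  96.9   73.29]
scene plate in corner frame [98.9 48.1] [ 84.8 118.2] 89.71 [[39.599998474121094, 6.0], [157.8000030517578, 5.400000095367432], [158.1999969482422, 90.19999694824219], [40.0, 90.80000305175781]]
```

Emit:
carry_out --pt "0.003 0 0 0 -0.8" --pt "0.006 0 0 0 -0.8" --pt "0.009 0 0 0 -0.8" --pt "0.012 0 0 0 -0.8"

```text
clock: 12.9
position: [0.5441, 0.0799, 0.0733]
ee_rot: [0.992, 0.127, 0.0, 0.0]
ft_force: [-2.0, -0.5, -1.5]
grip_width: 0.243
grasp_force: 78.2
```

```bash
python3 -c "
from m import *
force()"
```

```text
t 13.1 force on tool along xc,yc,z [-0.16  0.81 -0.74] tcp in corner [103.6   95.    73.31]
```

Emit:
carry_out --pt "0.003 0 0 0 -0.8" --pt "0.006 0 0 0 -0.8" --pt "0.008 0 0 0 -0.8" --pt "0.01 0 0 0 -0.8"

```text
clock: 13.6
position: [0.5448, 0.0801, 0.073]
ee_rot: [0.992, 0.127, -0.001, 0.0]
ft_force: [-4.8, -1.2, -0.6]
grip_width: 0.247
grasp_force: 78.3
```

```bash
python3 -c "
from m import *
force()"
```

```text
t 13.8 force on tool along xc,yc,z [-0.4   4.98 -0.21] tcp in corner [103.6   94.22  73.  ]
```

Emit:
carry_out --pt "0 0 0 0 -0.8" --pt "0 0 0 0 -0.8" --pt "0 0 0 0 -0.8" --pt "0 0 0 0 -0.8"

```text
clock: 14.3
position: [0.5448, 0.0801, 0.073]
ee_rot: [0.992, 0.127, -0.001, 0.0]
ft_force: [-4.3, -1.6, 1.4]
grip_width: 0.244
grasp_force: 78.3
```

```bash
python3 -c "
from m import *
force(6); plate('scene')"
```

```text
t 14.6 force on tool along xc,yc,z [-0.36  4.97  0.31] tcp in corner [103.59  94.21  73.01]
scene plate in corner frame [99.3 48.9] [117.1  83.8] 0.49 [[40.400001525878906, 90.30000305175781], [41.099998474121094, 6.5], [158.1999969482422, 7.5], [157.5, 91.30000305175781]]
```

The fence answers a steady 5 N, so the long edge is home. Next I withdraw, lift and go round to the far short end.

Emit:
carry_out --pt "-0.01 0 0 0 -0.8" --pt "-0.05 0 0 0 -0.8" --pt "-0.09 0 0 0 -0.8" --pt "-0.09 0 -0.2 0 -0.8" --pt "-0.09 -0.1 -0.35 0 -0.8" --pt "0 -0.3 -0.35 0 -0.8" --pt "0.15 -0.49 -0.35 0 -0.8" --pt "0.305 -0.49 -0.35 0 -0.8" --pt "0.305 -0.49 -0.35 0 -0.8" --pt "0.305 -0.49 -0.35 0 -0.8" --pt "0.305 -0.49 -0.35 0 -0.8"

```text
clock: 16.02
position: [0.5708, 0.1624, 0.1259]
ee_rot: [0.992, 0.126, -0.0, 0.0]
ft_force: [-0.7, 0.5, -1.1]
grip_width: 0.245
grasp_force: 78.2
```

```bash
python3 -c "
from m import *
force(); plate('scene'); plate('wrist')"
```

```text
t 16.23 force on tool along xc,yc,z [ 0.22 -0.21 -1.06] tcp in corner [176.91  48.25 125.96]
scene plate in corner frame [99.5 46.8] [ 80.6 117.9] 89.33 [[40.099998474121094, 7.199999809265137], [157.89999389648438, 5.800000190734863], [158.8000030517578, 86.4000015258789], [41.0, 87.80000305175781]]
wrist plate in corner frame [100.6  44.3] [ 86.7 120.2] 89.84 [[40.29999923706055, 1.100000023841858], [160.60000610351562, 0.800000011920929], [160.8000030517578, 87.5], [40.599998474121094, 87.80000305175781]]
```

Emit:
carry_out --pt "0 0 0.15 0 -0.8" --pt "0 0 0.3 0 -0.8" --pt "0 0 0.35 0 -0.8" --pt "0 0 0.35 0 -0.8" --pt "0 0 0.35 0 -0.8"

```text
clock: 16.95
position: [0.5718, 0.1631, 0.0743]
ee_rot: [0.992, 0.127, 0.001, -0.0]
ft_force: [-0.4, -0.2, -0.8]
grip_width: 0.253
grasp_force: 78.2
```

Emit:
carry_out --pt "0 0.015 0 0 -0.8" --pt "0 0.03 0 0 -0.8" --pt "0 0.04 0 0 -0.8" --pt "0 0.05 0 0 -0.8" --pt "0.001 0.06 0 0 -0.8" --pt "0.003 0.07 0 0 -0.8" --pt "0.005 0.083 0 0 -0.8" --pt "0.007 0.097 0 0 -0.8" --pt "0.008 0.111 0 0 -0.8" --pt "0.009 0.125 0 0 -0.8" --pt "0.01 0.139 0 0 -0.8" --pt "0.011 0.153 0 0 -0.8" --pt "0.012 0.168 0 0 -0.8" --pt "0.013 0.183 0 0 -0.8" --pt "0.014 0.198 0 0 -0.8" --pt "0.015 0.213 0 0 -0.8" --pt "0.016 0.228 0 0 -0.8" --pt "0.017 0.243 0 0 -0.8" --pt "0.018 0.258 0 0 -0.8" --pt "0.019 0.27 0 0 -0.8"

```text
clock: 19.45
position: [0.5843, 0.1242, 0.0733]
ee_rot: [0.992, 0.127, 0.0, 0.0]
ft_force: [-0.1, 1.3, -1.1]
grip_width: 0.249
grasp_force: 78.2
```

```bash
python3 -c "
from m import *
force(); plate('wrist')"
```

```text
t 19.65 force on tool along xc,yc,z [-0.27 -0.08 -0.82] tcp in corner [136.37  44.99  73.3 ]
wrist plate in corner frame [67.5 44.6] [ 87.1 121. ] 89.87 [[6.900000095367432, 1.2000000476837158], [127.9000015258789, 0.8999999761581421], [128.10000610351562, 88.0], [7.099999904632568, 88.30000305175781]]
```

Emit:
carry_out --pt "0.001 0.008 0 0 -0.8" --pt "0.001 0.016 0 0 -0.8" --pt "0.002 0.024 0 0 -0.8" --pt "0.002 0.03 0 0 -0.8" --pt "0.003 0.036 0 0 -0.8" --pt "0.003 0.04 0 0 -0.8" --pt "0.003 0.04 0 0 -0.8"

```text
clock: 20.58
position: [0.5862, 0.1186, 0.0733]
ee_rot: [0.992, 0.127, 0.0, 0.0]
ft_force: [-0.3, -0.3, 0.2]
grip_width: 0.247
grasp_force: 78.2
```

```bash
python3 -c "
from m import *
force()"
```

```text
t 20.77 force on tool along xc,yc,z [ 0.41 -0.2  -1.1 ] tcp in corner [130.59  44.54  73.31]
```

Emit:
carry_out --pt "0 0.003 0 0 -0.8" --pt "0.001 0.006 0 0 -0.8" --pt "0.001 0.009 0 0 -0.8" --pt "0.001 0.012 0 0 -0.8"

```text
clock: 21.28
position: [0.5867, 0.1169, 0.0733]
ee_rot: [0.992, 0.127, -0.0, 0.0]
ft_force: [-0.3, 0.9, -0.5]
grip_width: 0.245
grasp_force: 78.2
```

```bash
python3 -c "
from m import *
force()"
```

```text
t 21.48 force on tool along xc,yc,z [ 0.09 -0.23 -0.8 ] tcp in corner [128.8   44.41  73.3 ]
```

Emit:
carry_out --pt "0 0.003 0 0 -0.8" --pt "0 0.005 0 0 -0.8" --pt "0.001 0.007 0 0 -0.8" --pt "0.001 0.009 0 0 -0.8"

```text
clock: 21.98
position: [0.5869, 0.1166, 0.0733]
ee_rot: [0.992, 0.127, -0.0, -0.0]
ft_force: [-2.1, 4.7, 0.2]
grip_width: 0.246
grasp_force: 78.3
```

```bash
python3 -c "
from m import *
force()"
```

```text
t 22.18 force on tool along xc,yc,z [ 4.67  0.84 -0.74] tcp in corner [128.4   44.32  73.29]
```

The end stop answers with about 4.7 N. I'll hold briefly.

Emit:
carry_out --pt "0 0 0 0 -0.8" --pt "0 0 0 0 -0.8" --pt "0 0 0 0 -0.8" --pt "0 0 0 0 -0.8"

```text
clock: 22.68
position: [0.5869, 0.1165, 0.0733]
ee_rot: [0.992, 0.127, -0.0, -0.0]
ft_force: [-2.2, 4.9, -0.7]
grip_width: 0.247
grasp_force: 78.3
```

```bash
python3 -c "
from m import *
force(6); plate('wrist')"
```

```text
t 22.98 force on tool along xc,yc,z [4.98 1.15 0.15] tcp in corner [128.4   44.34  73.28]
wrist plate in corner frame [60.1 44.2] [120.6  87.9] 0.05 [[-0.20000000298023224, 88.0999984741211], [-0.10000000149011612, 0.30000001192092896], [120.5, 0.4000000059604645], [120.4000015258789, 88.19999694824219]]
```

Emit:
carry_out --pt "0 -0.005 0 0 -0.8" --pt "0 -0.02 0 0 -0.8" --pt "0 -0.08 0 0 -0.8" --pt "0 -0.12 -0.1 0 -0.8" --pt "0 -0.12 -0.4 0 -0.8" --pt "-0.3 -0.12 -0.7 0 -0.8" --pt "-0.6 -0.1 -0.8 0 -0.8" --pt "-0.6 0.1 -0.8 0 -0.8" --pt "-0.6 0.1 -0.8 0 -0.8" --pt "-0.6 0.1 -0.8 0 -0.8"

```text
clock: 24.28
position: [0.504, 0.0793, 0.194]
ee_rot: [0.992, 0.127, 0.0, -0.0]
ft_force: [0.6, 0.9, -0.1]
grip_width: 0.247
grasp_force: 78.5
```

Run:
```python
from m import *
force(1); plate('wrist'); plate('scene')
p=camera("wrist"); save(p,"w3")
```

```text
t 24.32 force on tool along xc,yc,z [-0.1   1.09 -1.42] tcp in corner [113.35 133.97 193.71]
wrist plate in corner frame [60. 44.] [119.7  88. ] 0.14 [[0.0, 87.80000305175781], [0.30000001192092896, -0.20000000298023224], [120.0, 0.10000000149011612], [119.80000305175781, 88.0999984741211]]
scene plate in corner frame [59.4 42.6] [ 89.8 116.4] 89.18 [[0.5, -1.5], [116.9000015258789, -3.0999999046325684], [118.19999694824219, 86.69999694824219], [1.7999999523162842, 88.30000305175781]]
```

View pics/w3.png

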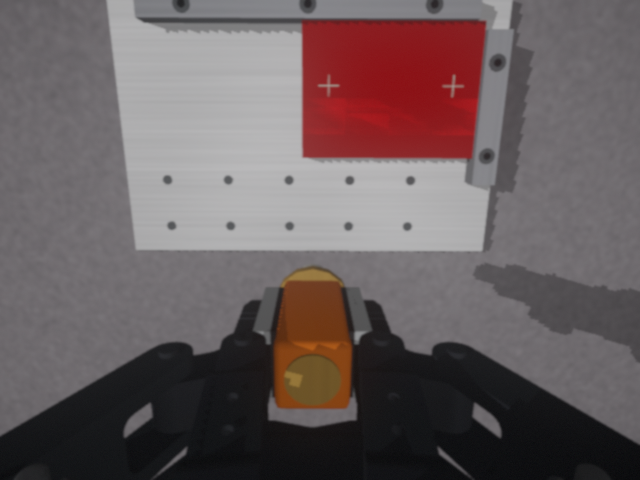

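The blank sits against the long fence along the top (303–487, 20) and against the stop at the right (480,90). The measured residuals are about 0 mm. Now I take the drift back.

Emit:
carry_out --pt "0 0.3 0 0.2 -0.8" --pt "0 0.6 0 0.4 -0.8" --pt "0 0.9 0 0.6 -0.8" --pt "0 1 0 0.613 -0.8" --pt "0 1 0 0.613 -0.8" --pt "0 1 0 0.613 -0.8"

```text
clock: 25.22
position: [0.5415, -0.0646, 0.1933]
ee_rot: [0.999, -0.032, -0.0, -0.0]
ft_force: [0.0, 0.1, -0.4]
grip_width: 0.25
grasp_force: 78.4
```

```bash
python3 -c "
from h import *
go(.5401,-.344,.0664,-3.9)"
```

```text
pos [ 0.5415 -0.0646  0.1933] yaw -3.67 F [ 0.05  0.13 -0.39] t 25.23
frac [0.1101 1.8593 0.8459 0.0075]
```

Emit:
carry_out --pt "0 0.3 0 0 -0.8" --pt "0 0.6 0 0 -0.8" --pt "0 0.9 0 0 -0.8" --pt "0.05 1 0 0 -0.8" --pt "0.05 1 0 0 -0.8"

```text
clock: 25.85
position: [0.5395, -0.216, 0.1932]
ee_rot: [0.999, -0.033, 0.0, -0.0]
ft_force: [0.8, 0.6, -0.5]
grip_width: 0.248
grasp_force: 78.4
```

Emit:
carry_out --pt "0.03 0.3 0 0 -0.8" --pt "0.06 0.6 0 0 -0.8" --pt "0.06 0.8 0.1 0 -0.8" --pt "0.06 0.859 0.2 0.008 -0.8" --pt "0.06 0.859 0.3 0.008 -0.8" --pt "0.06 0.859 0.3 0.008 -0.8" --pt "0.06 0.859 0.3 0.008 -0.8"

```text
clock: 26.72
position: [0.5401, -0.3445, 0.149]
ee_rot: [0.999, -0.035, 0.0, -0.0]
ft_force: [0.1, -1.1, -0.2]
grip_width: 0.246
grasp_force: 78.5
```

Run:
```python
from h import *
p=camera("wrist"); P=pts(p)
go(.5401,-.344,.0664,-3.9)
m=(P[:,0]>.4)&(P[:,0]<.62)&(P[:,1]>-.40)&(P[:,1]<-.26)&(P[:,2]>.029)&(P[:,2]<.035)
r=cv2.minAreaRect(P[m][:,:2].astype(np.float32)*1000); print(r)
t=camera("scene"); c=t["img"][180:270,120:240]; cv2.imwrite("pics/s3.png",cv2.resize(c[:,:,::-1],None,fx=5,fy=5,interpolation=cv2.INTER_CUBIC))
```

```text
pos [ 0.5401 -0.345   0.1492] yaw -4.0 F [-0.05  0.56 -0.5 ] t 26.77
frac [-4.000e-04 -6.400e-03  5.518e-01 -3.500e-03]
((500.4019775390625, -332.54974365234375), (64.24989318847656, 151.0859832763672), 72.88831329345703)
```

View pics/s3.png

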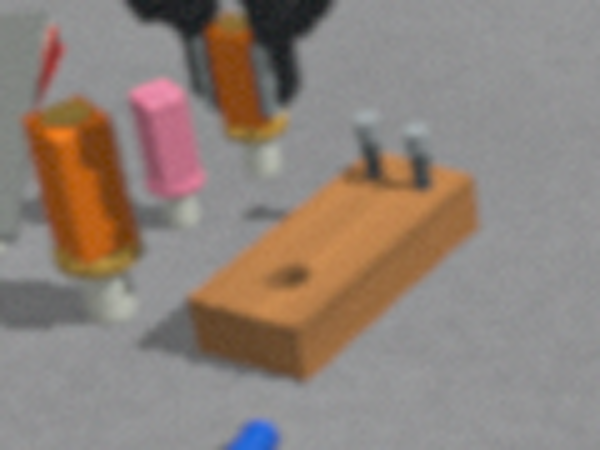

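The crop shows the drift held upright above the empty hole (crop 292,275), with the punches undisturbed. I'll lower it.

Emit:
carry_out --pt "0 -0.006 0.15 0 -0.8" --pt "0 -0.006 0.3 0 -0.8" --pt "0 -0.006 0.38 0 -0.8" --pt "0 -0.006 0.42 0 -0.8" --pt "0 -0.006 0.44 0 -0.8" --pt "0 -0.006 0.44 0 -0.8"

```text
clock: 27.58
position: [0.5397, -0.3452, 0.0828]
ee_rot: [0.999, -0.036, 0.0, 0.0]
ft_force: [-0.1, -0.1, 0.0]
grip_width: 0.245
grasp_force: 78.5
```

Emit:
carry_out --pt "0 0.003 0.03 0 -0.8" --pt "0 0.006 0.06 0 -0.8" --pt "0 0.006 0.085 0 -0.8" --pt "0 0.006 0.1 0 -0.8" --pt "0 0.006 0.106 0 -0.8" --pt "0 0.006 0.106 0 -0.8"

```text
clock: 28.32
position: [0.5395, -0.346, 0.0666]
ee_rot: [0.999, -0.036, 0.0, 0.0]
ft_force: [0.3, 0.1, -1.5]
grip_width: 0.249
grasp_force: 78.8
```

Emit:
carry_out --pt "0 -0.01 0 0 -0.8" --pt "0 -0.01 0.004 0 -0.8" --pt "0 -0.01 0.004 0 -0.4" --pt "0 -0.01 0.004 0 0" --pt "0 -0.01 0.004 0 0" --pt "0 -0.01 0.004 0 0" --pt "0 -0.01 -0.1 0 0" --pt "0 -0.01 -0.4 0 0" --pt "0 -0.01 -0.8 0 0" --pt "0 -0.01 -1 0 0" --pt "0 -0.01 -1 0 0"

```text
clock: 29.7
position: [0.5407, -0.3451, 0.2209]
ee_rot: [0.999, -0.036, 0.003, 0.002]
ft_force: [-0.3, 0.1, -0.9]
grip_width: 0.499
grasp_force: 0.0
```

Run:
```python
from m import *
p=camera("wrist"); P=pts(p)
m=(P[:,0]>.5)&(P[:,0]<.6)&(P[:,1]>-.385)&(P[:,1]<-.3)&(P[:,2]>.08)&(P[:,2]<.095)
print(cv2.minAreaRect(P[m][:,:2].astype(np.float32)*1000),np.percentile(P[m][:,2],[5,50,95]))
plate("scene"); plate("top"); go(.5,-.3,.25)
save(camera("top"),"t4")
```

```text
((538.6564331054688, -344.95343017578125), (21.517553329467773, 22.571441650390625), 84.34856414794922) [0.0847 0.087  0.0885]
scene plate in corner frame [59.4 42.1] [ 89. 117.] 89.4 [[0.4000000059604645, -1.7999999523162842], [117.4000015258789, -3.0], [118.30000305175781, 85.9000015258789], [1.2999999523162842, 87.19999694824219]]
top plate in corner frame [60.9 45.7] [ 86.6 115.5] 89.8 [[3.0, 2.5999999046325684], [118.5, 2.200000047683716], [118.80000305175781, 88.80000305175781], [3.299999952316284, 89.19999694824219]]
pos [ 0.539  -0.3442  0.2159] yaw -4.08 F [ 0.28 -0.35 -0.05] t 29.85
frac [-0.2806 -0.2755 -0.2274  0.    ]
```

View pics/t4.png

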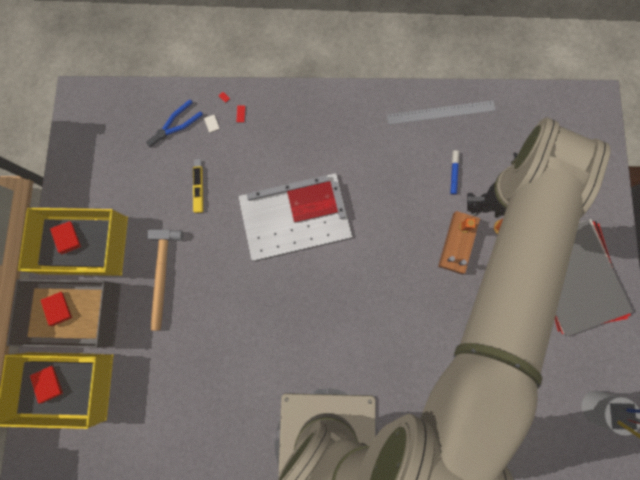

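The top view shows the blank in the jig corner (315,200), the drift back in the block (470,223), and the hammer, cutter and marker where they were. The drift's top reads z = 87 mm, so it is fully seated. Handing in.

```bash
python3 -c "
from h import *
print(ticket.hand_in())"
```

```text
the job is handed in; nothing more can be done
None
```

The job is handed in, with no verdict returned: the blank bears on the long fence and the end stop (about 5 N steady push on each, in that order), the drift is back in its hole and released, and the hammer, cutter and marker look undisturbed.

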